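Change over the flip-cap seasoning tubes

ROBOT

A 6-joint arm with a two-finger parallel gripper is mounted at the origin on the work surface. World frame = base frame: x ahead of the robot, y to its left, z up, the work surface at z = 0. Lengths are in m, angles in rad, forces in N, time in s.
With the tool pointing down it reaches from about 0.425 to 0.95 m from the base axis. Payload 3.5 kg.
Tool frame: the origin (TCP) lies at the very end of the fingers, on their centre line; the grasp point (between the pads) lies 19 mm behind it; z points along the fingers, y is the direction in which the jaws open and shut (so a half turn about z gives the same grasp; the last joint's range is limited). The gripper opens to 85 mm and grips with 20 to 120 N. Pads are 22 mm wide; open, the fingers measure 114 mm over their backs; the gripper's body (76 mm by 85 mm) begins 54 mm behind the grasp point. The pads swing forward as they close: fully open they stand 13 mm farther back than shut.
Start: joints at [1.041, 0.286, 1.577, -0, 1.279, -0.15], TCP at [0.25, 0.627, 0.231] pointing down, gripper open.
Joint ranges: [-2.77, 2.77], [-0.9, 2.22], [0.21, 2.48], [-1.53, 4.67], [0.24, 2.81], [-2.84, 2.84]. Speed limits (rad/s): [2.79, 2.79, 3.14, 3.14, 3.14, 3.14].

INTERFACE

Orientations are given as a 3x3 rotation matrix whose columns are the frame's x, y, z axes.
In Python, from cell import arm gives the robot as it stands. The module is installed in compiled form; this text tells all that it offers.
- The arm moves only by the tool servo_tool, never from a script. Its argument "steps" is a list of rows, each a list of 7 numbers: the turn, a rotation vector about the tool's x, y, z in degrees, then the shift along the tool's x, y, z in m, then the gripper command: -1 is shut, 1 is fully open, values between are in proportion. A call has 1 to 5 rows; each row is the pose to reach, as a shift and turn from the pose commanded when the call began, along the tool's axes at that moment; what a row does not reach only later rows make up. A row lasts 1/10 s, in which the tool goes at most 50 mm and 8.59 degrees, less where a joint would pass 70% of its speed; a pose out of reach is approached as far as the arm can. A call with a gripper value outside its range is refused whole. The fingers move at their own pace and stop on an object; "squeeze" is the grip in N (left out, the last holds). Time passes only in rows, so rows that repeat a pose let the fingers close. It gives the time, the measured TCP pose, the force and the opening at its end, in the units of the state.
- arm.sense(): the state, without advancing time (a new reading comes with each control period).
- arm.read_camera(name): name is "scene" or "side" or "wrist"; returns a dict with "color" (420x560x3 uint8, blue, green, red), "intrinsics" (3x3 intrinsics, pixels), "extrinsics" (4x4, takes a point from camera to world coordinates); the wrist camera has in their place "T_tool_cam" (4x4, takes a point from camera to tool coordinates, whose origin is the TCP and whose axes are the flange's). Camera axes: x right, y up, looking along -z (the intrinsics and any distortion apply to the point x, -y, -z); pixel columns grow to the right and rows downward; lengths in m; the calibration is good to about 2 mm. The wrist camera is an equidistant fisheye: a pixel r from the principal point sees the ray r / f radians off the axis. A picture is of the moment at which its call begins: read the wrist's pose just before it. There is no depth.
- arm.close_job(): hands the job in, once; it reports no verdict.
The state is a dict: "time": time; "qpos": joint angles; "joint_vel": joint speeds; "joint_torque": joint torques, N m; "tcp_pos": TCP position; "ee_rot": TCP orientation; "contact_force": force on the tool from outside, world axes, zero at the start; "torque": the same for the moment, N m; "width": finger opening in m.
Only numpy, scipy, OpenCV 4.12 (cv2) and the standard library are available. Lean on these libraries where they do the work, as an engineer would, in place of code of your own. Each camera call takes 0.05 s, during which the arm holds its last target. There are 200 camera calls.

TASK

First clear the pepper mill from in front of the tube rack and stand it upright on the floor of the shallow steel tray, beside the stone. Then press the two flip caps that were left open fully shut, and only after that flick the tall tube's cap right up so that it stands open, the only one of the four. Leave everything else where it is.

Things in the scene. Friction and masses are not known exactly. Their poses are not given: they have to be found in the camera images.
- station: Fixed steel station. Origin: on the table under the middle of its row of four tubes; x points to the hinge side, y along the row. Base 62 x 270 x 12 mm. Over it a wire shelf: 8 mm rods along y, 320 mm long, axes at z 262, x +16, +50, +85, +120 mm, on posts at x +120, y +/-128 mm. An upright hand does not fit above standing caps: lean it 30 to 45 degrees towards -x.
- tube_tall: The tall flip-cap seasoning tube, 35 mm in diameter, 132 mm high without cap, clamped upright in the station, 60 mm from its neighbours. Order in the row varies. Origin: centre of its underside, 12 mm above the table; same axes as the station.
- cap_tall (a joint): Cap of tube_tall: 0 shut, 1.57 upright, stop at 1.9 rad. Hinge axis along the tube's y at x +18, z 132 mm in the tube's frame. Disc of radius 18 mm, 8 mm thick, with a thumb tab across from the hinge (to -x when shut) 14 mm wide along y, 6 mm thick, ending 51 mm from the hinge. Stiff hinge: stays where left. Shut at the start.
- tab_tall (a point): Middle of the projecting part of the thumb tab of cap_tall, 45 mm from the hinge axis; its x axis points from the tab to the hinge, z out of the cap's top face.
- tube_a: One of three identical shorter flip-cap seasoning tubes, 35 mm in diameter, 102 mm high without cap, clamped upright in the station, 60 mm from its neighbours. Order in the row varies. Origin: centre of its underside, 12 mm above the table; same axes as the station.
- cap_a (a joint): Cap of tube_a: 0 shut, 1.57 upright, stop at 1.9 rad. Hinge axis along the tube's y at x +18, z 102 mm in the tube's frame. Disc of radius 18 mm, 8 mm thick, with a thumb tab across from the hinge (to -x when shut) 14 mm wide along y, 6 mm thick, ending 51 mm from the hinge. Stiff hinge: stays where left. Stands open at the start.
- tab_a (a point): Middle of the projecting part of the thumb tab of cap_a, 45 mm from the hinge axis; its x axis points from the tab to the hinge, z out of the cap's top face.
- tube_b: One of three identical shorter flip-cap seasoning tubes, 35 mm in diameter, 102 mm high without cap, clamped upright in the station, 60 mm from its neighbours. Order in the row varies. Origin: centre of its underside, 12 mm above the table; same axes as the station.
- cap_b (a joint): Cap of tube_b: 0 shut, 1.57 upright, stop at 1.9 rad. Hinge axis along the tube's y at x +18, z 102 mm in the tube's frame. Disc of radius 18 mm, 8 mm thick, with a thumb tab across from the hinge (to -x when shut) 14 mm wide along y, 6 mm thick, ending 51 mm from the hinge. Stiff hinge: stays where left. Stands open at the start.
- tab_b (a point): Middle of the projecting part of the thumb tab of cap_b, 45 mm from the hinge axis; its x axis points from the tab to the hinge, z out of the cap's top face.
- tube_c: One of three identical shorter flip-cap seasoning tubes, 35 mm in diameter, 102 mm high without cap, clamped upright in the station, 60 mm from its neighbours. Order in the row varies. Origin: centre of its underside, 12 mm above the table; same axes as the station.
- cap_c (a joint): Cap of tube_c: 0 shut, 1.57 upright, stop at 1.9 rad. Hinge axis along the tube's y at x +18, z 102 mm in the tube's frame. Disc of radius 18 mm, 8 mm thick, with a thumb tab across from the hinge (to -x when shut) 14 mm wide along y, 6 mm thick, ending 51 mm from the hinge. Stiff hinge: stays where left. Shut at the start.
- tab_c (a point): Middle of the projecting part of the thumb tab of cap_c, 45 mm from the hinge axis; its x axis points from the tab to the hinge, z out of the cap's top face.
- mill: Wooden pepper mill, 207 mm high, loose, standing in front of the tall tube. Origin: centre of its underside, z up its axis. Foot radius 25 mm, waist radius 18 mm, head a cylinder of radius 21 mm from z = 135 to 182 mm (the place to grip), a knob above it.
- tray: Shallow steel tray, 300 (x) x 220 (y) x 30 mm, walls and floor 4 mm thick, fixed on the table to the left or right. Origin: centre of its underside. A grinding stone lies in its -x half; the +x half is free.
- stone: Grey grinding stone, 144 mm across, 37 mm high, in the tray; origin at the centre of its underside. Bystander.
- bowl: Steel bowl with nuts, 236 mm across, 70 mm high, on the side away from the tray; origin at the centre of its underside. Bystander.
- ramekin: White ramekin, 56 mm across, 34 mm high, in front of tube_c; origin at the centre of its underside. Bystander.
- tin: Small round tin, 44 mm across, 40 mm high, in front of tube_a; origin at the centre of its underside. Bystander.
- paddle: White rice paddle, 220 mm long, 70 mm wide, 10 mm high, lying near the robot; origin under its middle, handle to -x. Bystander.

How it is judged:
By the outcome, as a careful person would: the job done as asked, in the order asked, and still so for the second after the job is handed in, with the robot touching nothing.
It also fails if it takes over 69 s, if anything falls off the work surface, if the arm or the gripper's body presses on something with over 40 N, if the wrist force passes 120 N, or if a joint passes its speed limit or range.

## Working session

There is one attempt and no reset: what is moved stays moved. The work goes in short steps, Python scripts to look and compute and a tool call to move; the robot and the scene stay as the last step left them, time stands still between calls to the robot, and variables do not carry over. Pictures are saved under pics/ and viewed, about 8 in all and at most 12, crops included, and the job is handed in when it is done.

Besides the shell and the picture viewer there is one more tool, called after "Request:" as name(argument=value, ...) on one line, values as JSON. servo_tool: Moves the arm, as the interface text tells. Its arguments: {"type":"object","properties":{"steps":{"type":"array"},"squeeze":{"type":"number"}},"required":["steps"]}

```bash
mkdir -p pics && python3 - <<'E'
from cell import arm
import cv2,numpy as np,pickle
s=arm.sense()
print({k:np.round(v,3).tolist() for k,v in s.items()})
d={}
for n in ("scene","side","wrist"):
    c=arm.read_camera(n);d[n]=c
    cv2.imwrite(f"pics/{n}0.png",c["color"])
    print(n,[(k,np.round(v,3).tolist()) for k,v in c.items() if k!="color"])
pickle.dump((s,d),open("d0.pkl","wb"))
E
```

```text
{'time': 0.0, 'qpos': [1.041, 0.287, 1.578, -0.0, 1.279, -0.15], 'joint_vel': [-0.0, 0.0, 0.002, -0.001, 0.0, 0.001], 'joint_torque': [-0.001, -40.596, -29.263, -0.0, 0.006, 0.0], 'tcp_pos': [0.25, 0.626, 0.23], 'ee_rot': [[-0.929, 0.371, -0.001], [0.371, 0.929, -0.002], [0.0, -0.002, -1.0]], 'contact_force': [-0.128, -0.657, 0.449], 'torque': [0.035, 0.01, 0.002], 'width': 0.085}
scene [('intrinsics', [[511.706, 0.0, 271.321], [0.0, 511.706, 200.914], [0.0, 0.0, 1.0]]), ('extrinsics', [[-0.999, 0.035, -0.042, 0.472], [-0.053, -0.781, 0.623, 0.956], [-0.011, 0.624, 0.781, 1.322], [0.0, 0.0, 0.0, 1.0]])]
side [('intrinsics', [[483.719, 0.0, 278.136], [0.0, 483.719, 201.291], [0.0, 0.0, 1.0]]), ('extrinsics', [[0.804, 0.365, -0.47, 0.037], [-0.594, 0.483, -0.643, -0.749], [-0.008, 0.796, 0.605, 0.777], [0.0, 0.0, 0.0, 1.0]])]
wrist [('intrinsics', [[325.192, 0.0, 278.985], [0.0, 325.192, 208.946], [0.0, 0.0, 1.0]]), ('T_tool_cam', [[-0.001, 0.959, 0.284, 0.074], [1.0, 0.001, 0.0, -0.0], [0.0, 0.284, -0.959, -0.143], [0.0, 0.0, 0.0, 1.0]])]
```

View pics/scene0.png

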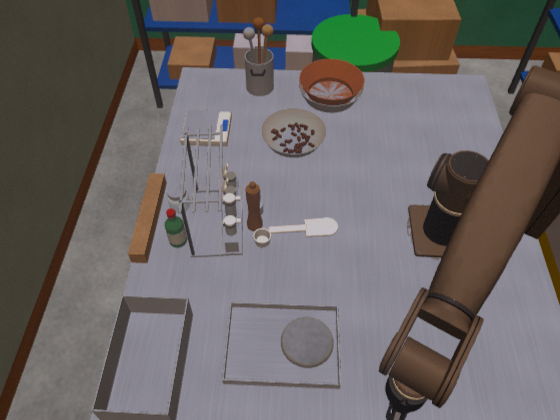

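View pics/side0.png

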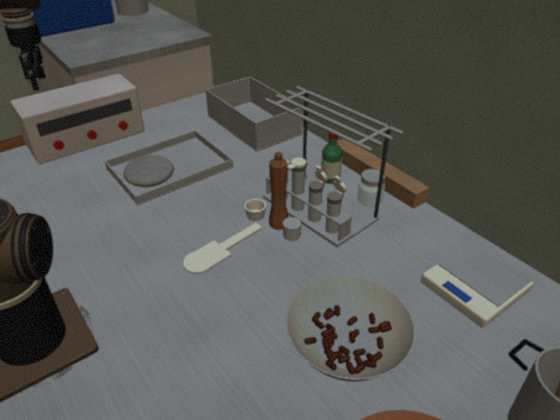

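The scene picture shows the station around (215,190), the mill at about (254,205), the tray centred at about (283,345) with the stone at (307,341), and the bowl at (294,135). In the side picture the mill is at (279,190), with four tubes at about (298,178), (316,200), (334,212) and (272,185). I'll enlarge both crops.

```bash
cat > h.py <<'E'
import pickle,numpy as np,cv2
def proj(c,p):
    T=np.linalg.inv(c["extrinsics"]);q=T[:3,:3]@np.asarray(p,float)+T[:3,3]
    K=c["intrinsics"];return np.array([K[0,0]*q[0]/-q[2]+K[0,2],K[1,1]*-q[1]/-q[2]+K[1,2]])
def ray(c,uv):
    K=c["intrinsics"];d=np.array([(uv[0]-K[0,2])/K[0,0],-(uv[1]-K[1,2])/K[1,1],-1.])
    R=c["extrinsics"][:3,:3];return c["extrinsics"][:3,3],R@d
def onz(c,uv,z):
    o,d=ray(c,uv);return o+d*(z-o[2])/d[2]
def tri(c1,u1,c2,u2):
    A=[];b=[]
    M=np.zeros((3,3));v=np.zeros(3)
    for c,u in((c1,u1),(c2,u2)):
        o,d=ray(c,u);d=d/np.linalg.norm(d);P=np.eye(3)-np.outer(d,d);M+=P;v+=P@o
    return np.linalg.solve(M,v)
E
python3 - <<'E'
import sys;sys.path.insert(0,'.')
from h import *
s,d=pickle.load(open("d0.pkl","rb"))
a=d["scene"]["color"][110:265,165:285];b=d["side"]["color"][80:245,235:410]
a=cv2.resize(a,None,fx=3.3,fy=3.3,interpolation=cv2.INTER_CUBIC);b=cv2.resize(b,None,fx=2.3,fy=2.3*1.0,interpolation=cv2.INTER_CUBIC)
h=512
out=np.zeros((512,800,3),np.uint8);out[:a.shape[0],:396]=a[:512];out[:b.shape[0],397:397+b.shape[1]]=b[:, :403]
out=cv2.convertScaleAbs(out,alpha=1.5,beta=10)
cv2.imwrite("pics/z1.png",out)
for n,L in (("scene",[(228,305),(339,307),(339,383),(225,381)]),("side",[(107,163),(195,134),(232,161),(139,198)])):
    for p in L: print(n,p,onz(d[n],p,.03).round(3))
E
```

```text
scene (228, 305) [0.642 0.302 0.03 ]
scene (339, 307) [0.334 0.293 0.03 ]
scene (339, 383) [0.34  0.503 0.03 ]
scene (225, 381) [0.627 0.512 0.03 ]
side (107, 163) [0.334 0.487 0.03 ]
side (195, 134) [0.617 0.483 0.03 ]
side (232, 161) [0.625 0.279 0.03 ]
side (139, 198) [0.338 0.274 0.03 ]
```

View pics/z1.png

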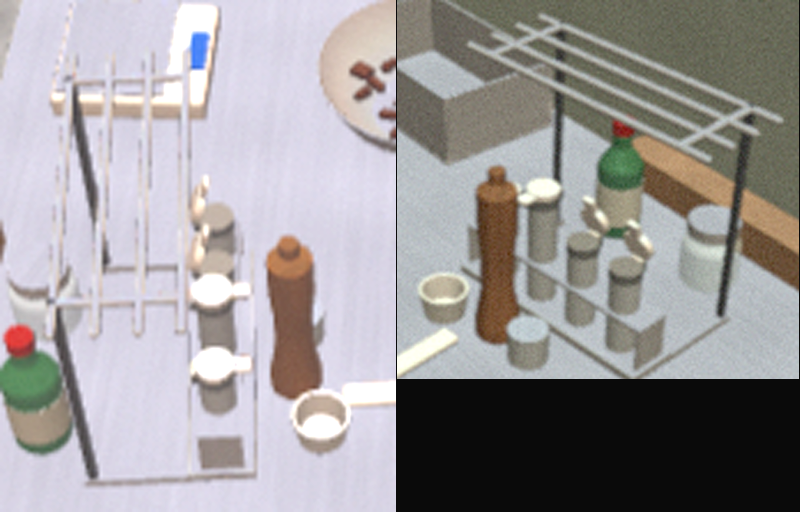

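```bash
python3 - <<'E'
from h import *
s,d=pickle.load(open("d0.pkl","rb"));S=d["scene"];D=d["side"]
a=lambda x,y:(x/3.3+165,y/3.3+110)
b=lambda x,y:((x-397)/2.3+235,y/2.3+80)
pr=lambda n,p:print(n,np.round(p,4))
r1,r2=onz(S,a(181,332),.262),onz(S,a(187,50),.262);pr("rod16 scene",[r1,r2]);print(np.linalg.norm(r1-r2))
r1,r2=onz(D,b(471,43),.262),onz(D,b(708,158),.262);pr("rod16 side",[r1,r2]);print(np.linalg.norm(r1-r2))
pr("tri rod",[tri(S,a(181,332),D,b(471,43)),tri(S,a(187,50),D,b(708,158))])
pr("tall",onz(S,a(211,291),.152)); pr("tall side",onz(D,b(544,189),.152));pr("talltri",tri(S,a(211,291),D,b(544,189)))
pr("c",onz(S,a(212,366),.122))
pr("op1",[onz(S,a(217,215),.114),onz(S,a(215,262),.114)])
pr("op side",[onz(D,b(626,268),.114),onz(D,b(584,243),.114)])
pr("base corner",[onz(S,a(256,473),.012),onz(S,a(256,300),.012)])
pr("base corner side",[onz(D,b(634,379),.012),onz(D,b(463,268),.012)])
# mill mask
for n,c in d.items():
    if n=="wrist":continue
    im=cv2.cvtColor(c["color"],cv2.COLOR_BGR2HSV)
    m=((im[...,0]<15)&(im[...,1]>110)&(im[...,2]>30)).astype(np.uint8)
    k,l,st,ce=cv2.connectedComponentsWithStats(m)
    for i in range(1,k):
        if 150<st[i,4]<3000: 
            print(n,st[i],ce[i].round(1))
pr("tray tri",[tri(S,p,D,q) for p,q in zip([(228,305),(339,307),(339,383),(225,381)],[(232,161),(139,198),(107,163),(195,134)])])
a=S["color"][290:395,215:350];a=cv2.resize(a,None,fx=3,fy=3,interpolation=cv2.INTER_CUBIC)
b=D["color"][125:205,95:240];b=cv2.resize(b,None,fx=2.7,fy=2.7,interpolation=cv2.INTER_CUBIC)
out=np.zeros((320,800,3),np.uint8);out[:a.shape[0],:405]=a;out[:b.shape[0],408:408+b.shape[1]]=b
cv2.imwrite("pics/z2.png",cv2.convertScaleAbs(out,alpha=1.4))
E
```

```text
rod16 scene [[ 0.6618  0.1494  0.262 ]
 [ 0.694  -0.1739  0.262 ]]
0.32486191096151895
rod16 side [[ 0.6621  0.1484  0.262 ]
 [ 0.6935 -0.1717  0.262 ]]
0.32164450573108744
tri rod [[ 0.6621  0.1489  0.2617]
 [ 0.6933 -0.1725  0.2628]]
tall [0.6601 0.0186 0.152 ]
tall side [0.6539 0.0102 0.152 ]
talltri [0.6598 0.0158 0.1475]
c [0.6551 0.0793 0.122 ]
op1 [[ 0.6703 -0.1051  0.114 ]
 [ 0.6661 -0.0467  0.114 ]]
op side [[ 0.6659 -0.1073  0.114 ]
 [ 0.6603 -0.049   0.114 ]]
base corner [[ 0.6187  0.1186  0.012 ]
 [ 0.6367 -0.0841  0.012 ]]
base corner side [[ 0.6429 -0.1547  0.012 ]
 [ 0.613   0.1046  0.012 ]]
scene [ 217    0   59   64 1418] [247.4  12.9]
scene [262  28  23  35 202] [270.7  42.5]
scene [ 168   37   65   42 1500] [192.4  53. ]
scene [148  38  17  13 177] [156.3  43.8]
scene [530  48  30  33 608] [547.8  60. ]
scene [ 300   59   64   46 1808] [331.8  78.4]
scene [508 137  52 115 815] [540.1 195.5]
scene [ 128  174   37   88 1568] [146.6 218.4]
scene [246 182  14  49 393] [252.5 205.3]
scene [529 194  31  44 269] [546.1 217.1]
scene [485 250  24  42 184] [496.1 271.4]
side [  0 135  25  17 244] [ 11.5 142.7]
side [270 153  18  76 828] [278.1 191.5]
side [397 189  30  18 188] [411.7 197. ]
side [322 324  60  50 813] [345.6 353.2]
side [362 410  78  10 485] [399.5 415.8]
tray tri [[0.6399 0.2971 0.0174]
 [0.3376 0.2871 0.021 ]
 [0.3383 0.5005 0.0217]
 [0.6285 0.5075 0.0154]]
```

View pics/z2.png

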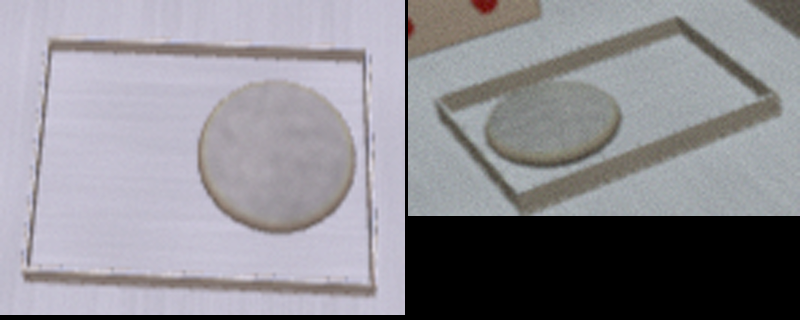

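```bash
cat >> h.py <<'E'
th=np.arctan2(.0312,.3214);SX=np.array([np.cos(th),np.sin(th),0]);SY=np.array([-np.sin(th),np.cos(th),0]);SZ=np.array([0,0,1.])
SO=np.array([.6618,-.0133,0]);SR=np.c_[SX,SY,SZ]
def tost(p):return SR.T@(np.asarray(p)-SO)
def tow(p):return SO+SR@np.asarray(p,float)
E
python3 - <<'E'
from h import *
print("yaw",np.degrees(th))
s,d=pickle.load(open("d0.pkl","rb"));S=d["scene"];D=d["side"]
a=lambda x,y:(x/3.3+165,y/3.3+110)
b=lambda x,y:((x-397)/2.3+235,y/2.3+80)
pr=lambda n,p:print(n,np.round(p,4))
k=tri(S,a(288,238),D,b(498,169));pr("knob",[k,tost(k)])
for z in(.005,):
    f=onz(S,(np.array(a(296,392))),0);pr("foot front scene",f)
pr("foot side",onz(D,(278.5,229),0))
pr("head mid",[onz(S,a(290,258),.182),onz(D,b(497,186),.182)])
for n,c in d.items():
    if n=="wrist":continue
    im=cv2.cvtColor(c["color"],cv2.COLOR_BGR2HSV)
    m=((im[...,0]<15)&(im[...,1]>110)&(im[...,2]>30))
    m[:, :240]=0;m[:,290:]=0;m[:150]=0;m[235:]=0
    for r in range(150,235,6):
        xs=np.where(m[r])[0]
        if len(xs):print(n,r,xs.min(),xs.max(),end='; ')
    print()
for t,(p,q) in {"op-90":((206,180),(630,227)),"op-30":((205,228),(588,203))}.items():
    x=tri(S,a(*p),D,b(*q));pr(t,tost(x))
for t,(p,q) in {"disc-90":((198,208),(639,246)),"disc-30":((199,254),(597,220))}.items():
    x=tri(S,a(*p),D,b(*q));pr(t,tost(x))
pr("tray",[onz(S,p,.03) for p in [(231.7,303.3),(336.3,306),(340,386),(224,380)]])
pr("stone",onz(S,(307.3,341.7),.035))
# predicted tips
for ph in (1.4,1.57,1.75,1.9):
    for y in(-.09,-.03):
        p=tow([.018-.051*np.cos(ph),y,.114+.051*np.sin(ph)])
        P=proj(S,p);Q=proj(D,p);print(ph,y,((P-[165,110])*3.3).round(),((Q-[235,80])*2.3+[397,0]).round())
E
```

```text
yaw 5.544631464516957
knob [[ 5.893e-01  5.000e-04  2.058e-01]
 [-7.090e-02  2.070e-02  2.058e-01]]
foot front scene [ 0.5898  0.0174 -0.    ]
foot side [ 0.5739 -0.0141 -0.    ]
head mid [[0.5895 0.0023 0.182 ]
 [0.5906 0.0063 0.182 ]]
scene 150 284 289; scene 186 247 257; scene 192 246 258; scene 198 247 258; scene 204 248 256; scene 210 250 255; scene 216 249 257; scene 222 248 258; scene 228 250 256; 
side 156 276 280; side 162 270 285; side 168 271 286; side 174 272 286; side 180 270 285; side 186 273 285; side 192 272 285; side 198 272 284; side 204 273 284; side 210 272 285; side 216 270 285; side 222 270 280; side 228 276 281; 
op-90 [ 0.0035 -0.0917  0.1607]
op-30 [ 0.0042 -0.0334  0.1599]
disc-90 [ 0.0168 -0.0898  0.128 ]
disc-30 [ 0.0157 -0.0314  0.1303]
tray [[0.6325 0.2958 0.03  ]
 [0.3418 0.2903 0.03  ]
 [0.3382 0.5105 0.03  ]
 [0.6302 0.5099 0.03  ]]
stone [0.4212 0.4002 0.035 ]
1.4 -0.09 [203. 181.] [636. 219.]
1.4 -0.03 [202. 230.] [592. 195.]
1.57 -0.09 [193. 181.] [642. 215.]
1.57 -0.03 [192. 230.] [598. 191.]
1.75 -0.09 [183. 182.] [648. 212.]
1.75 -0.03 [182. 231.] [604. 188.]
1.9 -0.09 [176. 184.] [653. 211.]
1.9 -0.03 [174. 233.] [609. 187.]
```

```bash
cat >> h.py <<'E'
from scipy.spatial.transform import Rotation as Ro
def RL(lean): # lean toward -x, deg
    a=np.radians(lean);return SR@np.c_[[-np.cos(a),0,-np.sin(a)],[0,1,0],[np.sin(a),0,-np.cos(a)]]
def rows(targets,base=None):
    from cell import arm
    s=arm.sense();p,R=(s["tcp_pos"],s["ee_rot"]) if base is None else base
    p=np.asarray(p);R=np.asarray(R)
    for q,Rt in targets:
        print(np.round(np.degrees(Ro.from_matrix(R.T@Rt).as_rotvec()),1).tolist(),np.round(R.T@(np.asarray(q)-p),4).tolist())
E
python3 - <<'E'
from h import *
R=RL(0);m=np.array([.5895,.002,0])
rows([(m+[0,0,.29],R)])
E
```

```text
[-0.1, -0.0, -27.3] [-0.5468, -0.4542, -0.0591]
```

Request:
servo_tool(steps=[[0, 0, -27.3, -0.19, -0.158, -0.059, 1], [0, 0, -27.3, -0.19, -0.158, -0.059, 1], [0, 0, -27.3, -0.19, -0.158, -0.059, 1], [0, 0, -27.3, -0.19, -0.158, -0.059, 1], [0, 0, -27.3, -0.19, -0.158, -0.059, 1]])

```text
time: 0.65
tcp_pos: [0.3658, 0.4126, 0.2891]
ee_rot: [[-0.995, -0.098, -0.0], [-0.098, 0.995, -0.0], [0.0, -0.0, -1.0]]
contact_force: [1.2, 1.2, -0.1]
width: 0.0856
```

```bash
python3 - <<'E'
from h import *
R=RL(0);m=np.array([.5895,.002,0])
rows([(m+[0,0,.29],R)])
E
```

```text
[-0.0, -0.0, 0.1] [-0.1825, -0.4305, -0.0008]
```

Request:
servo_tool(steps=[[0, 0, 0, -0.0913, -0.2153, 0, 1], [0, 0, 0, -0.0913, -0.2153, 0, 1], [0, 0, 0, -0.0913, -0.2153, 0, 1], [0, 0, 0, -0.0913, -0.2153, 0, 1], [0, 0, 0, -0.0913, -0.2153, 0, 1]])

```text
time: 1.15
tcp_pos: [0.478, 0.2062, 0.2888]
ee_rot: [[-0.996, -0.095, 0.0], [-0.095, 0.996, -0.001], [-0.0, -0.001, -1.0]]
contact_force: [-0.6, -0.1, 0.7]
width: 0.0853
```

Request:
servo_tool(steps=[[0, 0, 0, -0.0913, -0.2153, 0, 1], [0, 0, 0, -0.0913, -0.2153, 0, 1], [0, 0, 0, -0.0913, -0.2153, 0, 1], [0, 0, 0, -0.0913, -0.2153, 0, 1], [0, 0, 0, -0.0913, -0.2153, 0, 1]])

```text
time: 1.65
tcp_pos: [0.5896, 0.0004, 0.2886]
ee_rot: [[-0.996, -0.094, -0.0], [-0.094, 0.996, -0.0], [0.0, -0.0, -1.0]]
contact_force: [0.2, 0.0, -0.7]
width: 0.0852
```

```bash
python3 - <<'E'
from h import *
from cell import arm
R=RL(0);m=np.array([.5895,.002,0])
c=arm.read_camera("wrist")
print(arm.sense()["tcp_pos"])
rows([(m+[0,0,.145],R)])
# wrist-based check of knob: orange blob
s=arm.sense();T=c["T_tool_cam"];Rt=s["ee_rot"]
im=cv2.cvtColor(c["color"],cv2.COLOR_BGR2HSV)
m_=((im[...,0]<15)&(im[...,1]>110)&(im[...,2]>30)).astype(np.uint8)
k,l,st,ce=cv2.connectedComponentsWithStats(m_)
for i in range(1,k):
    if st[i,4]>150:print(st[i],ce[i].round(1))
K=c["intrinsics"]
def fproj(P):
    q=Rt.T@(np.array(P)-s["tcp_pos"]);q=T[:3,:3].T@(q-T[:3,3]);v=np.array([q[0],-q[1]]);t=np.arctan2(np.linalg.norm(v),-q[2])
    return v/np.linalg.norm(v)*t*K[0,0]+K[:2,2]
print("pred knob",fproj(m+[0,0,.2]),"head",fproj(m+[0,0,.16]))
cv2.imwrite("pics/w1.png",c["color"])
E
```

```text
[ 0.59124974 -0.00320053  0.28824485]
[-0.2, 0.0, -0.3] [0.0013, 0.0058, 0.1432]
[ 27  49  19  22 183] [35.5 58. ]
[ 47  55  29  26 351] [59.8 68.6]
[ 18 114  17  25 153] [ 25.5 126.3]
[ 255  154   46   79 1927] [276.8 201.8]
pred knob [286.15419001 214.24917004] head [285.3449231  200.31419765]
```

View pics/w1.png

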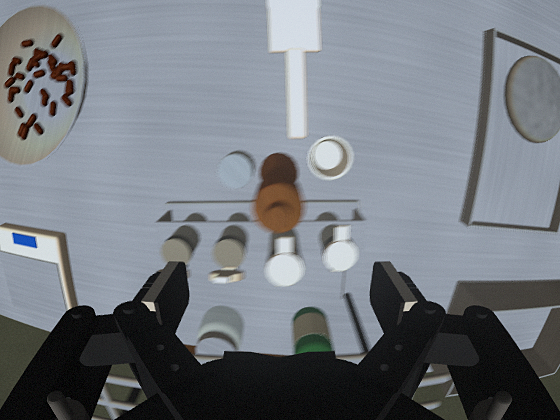

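Request:
servo_tool(steps=[[0, 0, 0, 0.001, 0.002, 0.04, 1], [0, 0, 0, 0.001, 0.002, 0.08, 1], [0, 0, 0, 0.001, 0.002, 0.12, 1], [0, 0, 0, 0.001, 0.002, 0.143, 1], [0, 0, 0, 0.001, 0.002, 0.143, 1]])

```text
time: 2.2
tcp_pos: [0.5841, 0.0061, 0.1408]
ee_rot: [[-0.995, -0.097, -0.01], [-0.097, 0.995, 0.002], [0.01, 0.003, -1.0]]
contact_force: [-0.1, 0.8, -0.0]
width: 0.0854
```

Request:
servo_tool(steps=[[0, 0, 0, 0, 0, 0, -1], [0, 0, 0, 0, 0, 0, -1], [0, 0, 0, 0, 0, 0, -1], [0, 0, 0, 0, 0, 0, -1], [0, 0, 0, 0, 0, 0, -1]], squeeze=50)

```text
time: 2.7
tcp_pos: [0.5893, 0.0049, 0.1487]
ee_rot: [[-0.995, -0.097, 0.005], [-0.097, 0.995, -0.001], [-0.005, -0.002, -1.0]]
contact_force: [0.2, -1.5, 6.5]
width: 0.0408
```

Request:
servo_tool(steps=[[0, 0, 0, 0, 0, 0, -1], [0, 0, 0, 0, 0, 0, -1], [0, 0, 0, 0, 0, -0.02, -1], [0, 0, 0, 0, 0, -0.05, -1], [0, 0, 0, 0.01, 0, -0.08, -1]])

```text
time: 3.2
tcp_pos: [0.5772, 0.0047, 0.2256]
ee_rot: [[-0.995, -0.097, -0.003], [-0.097, 0.995, 0.001], [0.002, 0.001, -1.0]]
contact_force: [0.6, -0.6, -1.6]
width: 0.0407
```

```bash
python3 - <<'E'
from h import *
from cell import arm
s=arm.sense();print(s["tcp_pos"],s["width"],s["contact_force"])
rows([([.572,.402,s["tcp_pos"][2]],RL(0))])
E
```

```text
[0.57718044 0.00466967 0.22557832] 0.04070704585630778 [ 0.64054437 -0.63582841 -1.55920136]
[0.1, -0.1, -0.0] [-0.0332, 0.396, 0.0004]
```

Request:
servo_tool(steps=[[0, 0, 0, -0.001, 0.015, 0, -1], [0, 0, 0, -0.004, 0.05, 0, -1], [0, 0, 0, -0.008, 0.095, 0, -1], [0, 0, 0, -0.012, 0.14, 0, -1], [0, 0, 0, -0.016, 0.185, 0, -1]])

```text
time: 3.7
tcp_pos: [0.5743, 0.1924, 0.2237]
ee_rot: [[-0.995, -0.096, -0.003], [-0.096, 0.995, 0.0], [0.003, 0.0, -1.0]]
contact_force: [0.9, -1.2, -1.6]
width: 0.0404
```

Request:
servo_tool(steps=[[0, 0, 0, -0.004, 0.045, 0, -1], [0, 0, 0, -0.008, 0.09, 0, -1], [0, 0, 0, -0.012, 0.135, 0, -1], [0, 0, 0, -0.015, 0.175, 0, -1], [0, 0, 0, -0.017, 0.2, 0, -1]])

```text
time: 4.2
tcp_pos: [0.5711, 0.3943, 0.2231]
ee_rot: [[-0.995, -0.099, -0.004], [-0.099, 0.995, -0.0], [0.004, 0.0, -1.0]]
contact_force: [0.3, -0.2, -2.3]
width: 0.0404
```

Request:
servo_tool(steps=[[0, 0, 0, 0, 0.009, 0, -1], [0, 0, 0, 0, 0.011, 0, -1], [0, 0, 0, 0, 0.011, 0, -1], [0, 0, 0, 0, 0.011, 0, -1], [0, 0, 0, 0, 0.011, 0, -1]])

```text
time: 4.7
tcp_pos: [0.5727, 0.4005, 0.2261]
ee_rot: [[-0.995, -0.095, -0.0], [-0.095, 0.995, -0.0], [0.0, -0.0, -1.0]]
contact_force: [0.7, -0.5, -1.9]
width: 0.0408
```

```bash
python3 - <<'E'
from h import *
from cell import arm
s=arm.sense();print(s["tcp_pos"],s["width"],s["contact_force"],s["joint_vel"])
c=arm.read_camera("scene")
im=c["color"][200:420,180:380];cv2.imwrite("pics/z3.png",cv2.convertScaleAbs(cv2.resize(im,None,fx=2.6,fy=2.6,interpolation=cv2.INTER_CUBIC),alpha=1.4))
E
```

```text
[0.57270074 0.40048187 0.22611302] 0.04082762746069032 [ 0.74207748 -0.48617714 -1.94933337] [ 0.00233763 -0.00048955 -0.00604288  0.00084119  0.00163333  0.00162782]
```

View pics/z3.png

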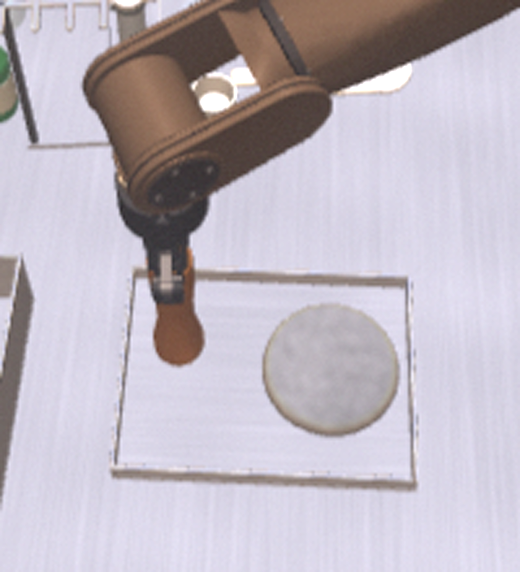

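Request:
servo_tool(steps=[[0, 0, 0, 0, 0, 0.015, -1], [0, 0, 0, 0, 0, 0.035, -1], [0, 0, 0, 0, 0, 0.053, -1], [0, 0, 0, 0, 0, 0.066, -1], [0, 0, 0, 0, 0, 0.07, -1]])

```text
time: 5.25
tcp_pos: [0.5711, 0.4009, 0.1528]
ee_rot: [[-0.995, -0.096, -0.004], [-0.096, 0.995, -0.002], [0.005, -0.002, -1.0]]
contact_force: [-1.4, -1.4, 1.8]
width: 0.0408
```

Request:
servo_tool(steps=[[0, 0, 0, 0, 0, 0, -1], [0, 0, 0, 0, 0, 0.002, -1], [0, 0, 0, 0, 0, 0.004, -1], [0, 0, 0, 0, 0, 0.004, -1], [0, 0, 0, 0, 0, 0.004, -1]])

```text
time: 5.75
tcp_pos: [0.5726, 0.4019, 0.1527]
ee_rot: [[-0.995, -0.097, 0.001], [-0.097, 0.995, 0.001], [-0.001, 0.0, -1.0]]
contact_force: [-0.0, 0.3, -1.6]
width: 0.0406
```

```bash
python3 - <<'E'
from h import *
from cell import arm
s=arm.sense();print(s["tcp_pos"],s["width"],s["contact_force"])
c=arm.read_camera("scene");d=arm.read_camera("side")
a=c["color"][280:400,210:350];b=d["color"][60:210,90:240]
out=np.zeros((450,800,3),np.uint8);out[:360,:420]=cv2.resize(a,(420,360));out[:380,420:]=cv2.resize(b,(380,380))
cv2.imwrite("pics/z4.png",cv2.convertScaleAbs(out,alpha=1.4))
E
```

```text
[0.57263748 0.4019392  0.15273139] 0.040616614268870886 [-0.03335708  0.33141553 -1.5876704 ]
```

View pics/z4.png

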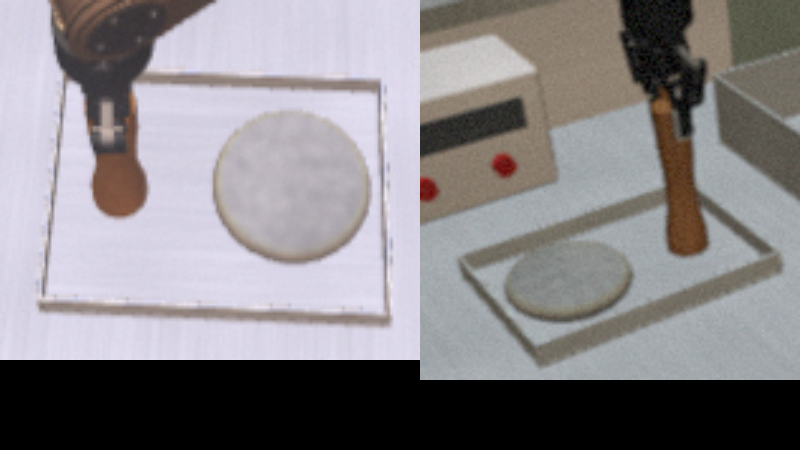

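```bash
python3 - <<'E'
from h import *
s,d=pickle.load(open("d0.pkl","rb"));S=d["scene"];D=d["side"]
q=lambda x,y:((x-420)*150/380+90,y*150/380+60)
p=lambda x,y:(x/3+210,y/3+280)
H=np.array([.5726,.4019,.164])
print(onz(D,q(688,253),.008),onz(S,p(121,213),.008))
for f in ([.5726,.4019,.008],[.59,.4019,.008],[.5726,.41,.008]):
    u=proj(D,f);v=proj(S,f);print((u-[90,60])*380/150+[420,0],(v-[210,280])*3)
u=proj(D,H);v=proj(S,H);print((u-[90,60])*380/150+[420,0],(v-[210,280])*3)
E
```

```text
[0.55996485 0.38011507 0.008     ] [0.57131307 0.42188288 0.008     ]
[688.51116396 241.72298843] [121.32822711 191.44772424]
[701.37297701 237.06685291] [101.97911128 190.5476413 ]
[685.21826795 238.86183466] [120.613372   200.10924574]
[672.99558971 121.96120828] [113.05533804 113.8898303 ]
```

Request:
servo_tool(steps=[[0, 0, 0, 0, 0, 0.001, -1], [0, 0, 0, 0, 0, 0.002, -1], [0, 0, 0, 0, 0, 0.003, -1], [0, 0, 0, 0, 0, 0.003, -1], [0, 0, 0, 0, 0, 0.003, -1]])

```text
time: 6.35
tcp_pos: [0.5735, 0.4021, 0.1527]
ee_rot: [[-0.995, -0.097, 0.003], [-0.097, 0.995, 0.001], [-0.003, 0.001, -1.0]]
contact_force: [-1.4, -1.2, 8.3]
width: 0.0411
```

Request:
servo_tool(steps=[[0, 0, 0, 0, 0, -0.002, -0.4], [0, 0, 0, 0, 0, -0.002, 0.2], [0, 0, 0, 0, 0, -0.002, 1], [0, 0, 0, 0, 0, -0.002, 1], [0, 0, 0, 0, 0, -0.002, 1]])

```text
time: 6.85
tcp_pos: [0.5721, 0.4016, 0.1504]
ee_rot: [[-0.995, -0.097, -0.001], [-0.097, 0.995, -0.0], [0.001, -0.0, -1.0]]
contact_force: [-0.2, 0.0, 0.1]
width: 0.0851
```

Request:
servo_tool(steps=[[0, 0, 0, 0, 0, -0.02, 1], [0, 0, 0, 0, 0, -0.05, 1], [0, 0, 0, 0, 0, -0.09, 1], [0, 0, 0, 0, 0, -0.115, 1], [0, 0, 0, 0, 0, -0.115, 1]])

```text
time: 7.35
tcp_pos: [0.5744, 0.4029, 0.2725]
ee_rot: [[-0.995, -0.097, 0.009], [-0.097, 0.995, 0.005], [-0.01, 0.004, -1.0]]
contact_force: [0.3, -0.2, 0.2]
width: 0.0852
```

```bash
python3 - <<'E'
from h import *
from cell import arm
s=arm.sense();print(s["tcp_pos"],s["width"])
# waypoint: retreat -x of station, then lean 45
R=RL(45)
for y in(-.09,-.03): print(y,tow([-.10,y,.24]),tow([.030,y,.165]))
rows([(tow([-.12,-.03,.24]),R)])
E
```

```text
[0.57436965 0.40286831 0.27245373] 0.08523632390286728
-0.09 [ 0.57096378 -0.11254102  0.24      ] [ 0.70035554 -0.09998028  0.165     ]
-0.03 [ 0.56516651 -0.05282175  0.24      ] [ 0.69455827 -0.040261    0.165     ]
[0.2, -44.4, -0.1] [0.0735, -0.4528, 0.03]
```

Request:
servo_tool(steps=[[0, 0, 0, 0.01, -0.04, 0, 1], [0, 0, 0, 0.03, -0.085, 0, 0], [0, 0, 0, 0.05, -0.13, 0, -1], [0, 0, 0, 0.07, -0.175, 0, -1], [0, 0, 0, 0.074, -0.22, 0, -1]])

```text
time: 7.85
tcp_pos: [0.5175, 0.1742, 0.2642]
ee_rot: [[-0.995, -0.098, -0.003], [-0.098, 0.995, -0.0], [0.003, -0.0, -1.0]]
contact_force: [0.8, -0.6, -0.2]
width: 0.0279
```

Request:
servo_tool(steps=[[0, 0, 0, 0, -0.048, 0, -1], [0, 0, 0, 0, -0.096, 0, -1], [0, 0, 0, 0, -0.144, 0, -1], [0, 0, 0, 0, -0.19, 0, -1], [0, 0, 0, 0, -0.233, 0, -1]])

```text
time: 8.35
tcp_pos: [0.5417, -0.0582, 0.2645]
ee_rot: [[-0.995, -0.096, -0.002], [-0.096, 0.995, 0.001], [0.002, 0.001, -1.0]]
contact_force: [0.8, 0.7, 0.0]
width: 0.0001
```

Request:
servo_tool(steps=[[0, -8.5, 0, 0, 0, 0, -1], [0, -17, 0, 0, 0, 0, -1], [0, -25.5, 0, 0, 0, 0, -1], [0, -34, 0, 0, 0, 0, -1], [0, -42.5, 0, 0, 0, 0, -1]])

```text
time: 8.85
tcp_pos: [0.5419, -0.0565, 0.2653]
ee_rot: [[-0.731, -0.095, 0.676], [-0.07, 0.995, 0.064], [-0.679, -0.001, -0.734]]
contact_force: [0.9, 1.3, 0.3]
width: -0.0001
```

Request:
servo_tool(steps=[[0, -2.5, 0, 0, 0, 0, -1], [0, -2.5, 0, 0, 0, 0, -1], [0, -2.5, 0, 0, 0, 0, -1]])

```text
time: 9.15
tcp_pos: [0.5422, -0.0564, 0.2655]
ee_rot: [[-0.705, -0.096, 0.703], [-0.068, 0.995, 0.068], [-0.706, 0.0, -0.708]]
contact_force: [0.6, -0.2, 0.1]
width: 0.0002
```

```bash
python3 - <<'E'
from h import *
from cell import arm
s=arm.sense();print(s["tcp_pos"],s["width"],tost(s["tcp_pos"]),s["qpos"]);R=RL(45)
rows([(tow([-.03,-.03,.225]),R),(tow([.03,-.03,.165]),R),(tow([.03,-.03,.165]),R)])
E
```

```text
[ 0.54221948 -0.05640807  0.26550869] 0.00021571448063310058 [-0.12318618 -0.03135238  0.26550869] [-0.47022065 -0.40441792  2.30614741  0.67220394  0.65432814 -2.5570297 ]
[-0.0, -0.1, -0.0] [-0.0374, 0.0014, 0.0945]
[-0.0, -0.1, -0.0] [-0.0375, 0.0014, 0.1793]
[-0.0, -0.1, -0.0] [-0.0375, 0.0014, 0.1793]
```

Request:
servo_tool(steps=[[0, 0, 0, -0.04, 0.0015, 0.03, -1], [0, 0, 0, -0.04, 0.0015, 0.07, -1], [0, 0, 0, -0.04, 0.0015, 0.09, -1], [0, 0, 0, -0.04, 0.0015, 0.1, -1], [0, 0, 0, -0.04, 0.0015, 0.1, -1]])

```text
time: 9.65
tcp_pos: [0.6413, -0.0448, 0.2222]
ee_rot: [[-0.706, -0.098, 0.702], [-0.068, 0.995, 0.07], [-0.705, 0.001, -0.709]]
contact_force: [-0.8, -0.1, 0.1]
width: 0.0002
```

```bash
python3 - <<'E'
from h import *
from cell import arm
s=arm.sense();print(s["tcp_pos"],tost(s["tcp_pos"]));R=RL(45)
rows([(tow([.033,-.03,.166]),R)])
d=arm.read_camera("side");c=arm.read_camera("scene")
b=d["color"][70:230,250:400];a=c["color"][120:270,165:305]
out=np.zeros((430,800,3),np.uint8);out[:427,:400]=cv2.resize(b,(400,427),interpolation=2);out[:428,400:]=cv2.resize(a,(400,428),interpolation=2)
cv2.imwrite("pics/z5.png",cv2.convertScaleAbs(out,alpha=1.4))
E
```

```text
[ 0.64126259 -0.04477628  0.22221818] [-0.0234826  -0.02934467  0.22221818]
[0.1, -0.1, -0.0] [-0.0004, -0.0008, 0.0797]
```

View pics/z5.png

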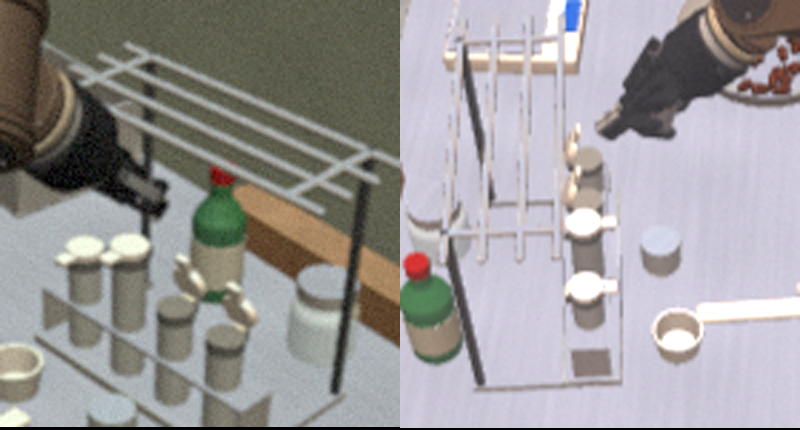

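Request:
servo_tool(steps=[[0, 0, 0, 0, 0, 0.02, -1], [0, 0, 0, 0, 0, 0.045, -1], [0, 0, 0, 0, 0, 0.068, -1], [0, 0, 0, 0, 0, 0.08, -1], [0, 0, 0, 0, 0, 0.08, -1]])

```text
time: 10.25
tcp_pos: [0.6972, -0.0399, 0.167]
ee_rot: [[-0.704, -0.097, 0.704], [-0.068, 0.995, 0.068], [-0.707, 0.0, -0.707]]
contact_force: [-0.4, -0.5, 0.3]
width: -0.0002
```

```bash
cat > sweep.py <<'E'
from h import *
from cell import arm
import sys
y=float(sys.argv[1])
s=arm.sense();print(tost(s["tcp_pos"]),s["contact_force"]);R=RL(45)
L=[]
for ps,r in ((90,44),(75,43),(60,42),(45,40),(32,38),(22,36),(15,35),(10,34)):
    a=np.radians(ps);L.append((tow([.018-r/1e3*np.cos(a)+.0078,y,.114+r/1e3*np.sin(a)+.0078]),R))
rows(L)
E
python3 sweep.py -.03
```

```text
[ 0.03265963 -0.0298983   0.16699185] [-0.41907696 -0.51644046  0.32735128]
[0.0, -0.0, -0.0] [0.0057, -0.0001, -0.004]
[0.0, -0.0, -0.0] [0.0153, -0.0001, -0.0101]
[0.0, -0.0, -0.0] [0.0259, -0.0001, -0.0135]
[0.0, -0.0, -0.0] [0.0368, -0.0001, -0.0129]
[0.0, -0.0, -0.0] [0.0454, -0.0001, -0.0099]
[0.0, -0.0, -0.0] [0.0509, -0.0001, -0.006]
[0.0, -0.0, -0.0] [0.0543, -0.0001, -0.0032]
[0.0, -0.0, -0.0] [0.0563, -0.0001, -0.0007]
```

Request:
servo_tool(steps=[[0, 0, 0, 0.0057, 0, -0.004, -1], [0, 0, 0, 0.0153, 0, -0.0101, -1], [0, 0, 0, 0.0259, 0, -0.0135, -1], [0, 0, 0, 0.0368, 0, -0.0129, -1], [0, 0, 0, 0.0454, 0, -0.0099, -1]])

```text
time: 10.75
tcp_pos: [0.6578, -0.0422, 0.1465]
ee_rot: [[-0.709, -0.091, 0.699], [-0.066, 0.996, 0.063], [-0.702, -0.001, -0.712]]
contact_force: [1.5, -0.1, 0.8]
width: 0.0004
```

Request:
servo_tool(steps=[[0, 0, 0, 0.0055, 0, 0.0039, -1], [0, 0, 0, 0.0089, 0, 0.0067, -1], [0, 0, 0, 0.0109, 0, 0.0092, -1], [0, 0, 0, 0.0109, 0, 0.0092, -1], [0, 0, 0, 0.0109, 0, 0.0092, -1]])

```text
time: 11.25
tcp_pos: [0.659, -0.0395, 0.1362]
ee_rot: [[-0.717, -0.089, 0.692], [-0.065, 0.996, 0.061], [-0.695, -0.001, -0.719]]
contact_force: [0.1, -0.5, 0.4]
width: -0.0001
```

```bash
python3 sweep.py -.03
```

```text
[-0.0053555  -0.02575805  0.13624356] [ 0.07233668 -0.49812091  0.41351535]
[-0.4, -1.0, -0.3] [-0.043, -0.004, 0.0004]
[-0.4, -1.0, -0.3] [-0.0332, -0.0041, -0.0056]
[-0.4, -1.0, -0.3] [-0.0226, -0.0042, -0.0087]
[-0.4, -1.0, -0.3] [-0.0117, -0.0042, -0.0079]
[-0.4, -1.0, -0.3] [-0.0032, -0.0043, -0.0048]
[-0.4, -1.0, -0.3] [0.0022, -0.0043, -0.0008]
[-0.4, -1.0, -0.3] [0.0056, -0.0043, 0.0021]
[-0.4, -1.0, -0.3] [0.0076, -0.0042, 0.0046]
```

```bash
python3 - <<'E'
from h import *
from cell import arm
s=arm.sense();print(s["qpos"],s["joint_vel"])
d=arm.read_camera("side")
cv2.imwrite("pics/z6.png",cv2.convertScaleAbs(cv2.resize(d["color"][70:230,230:400],(680,600),interpolation=2)[:, :680],alpha=1.4))
E
```

```text
[-0.3194827   0.08667463  2.14126348  0.99121304  0.33513791 -2.83849308] [-0.00182611 -0.00099611  0.0027786  -0.00060893 -0.00071226  0.00073698]
```

View pics/z6.png

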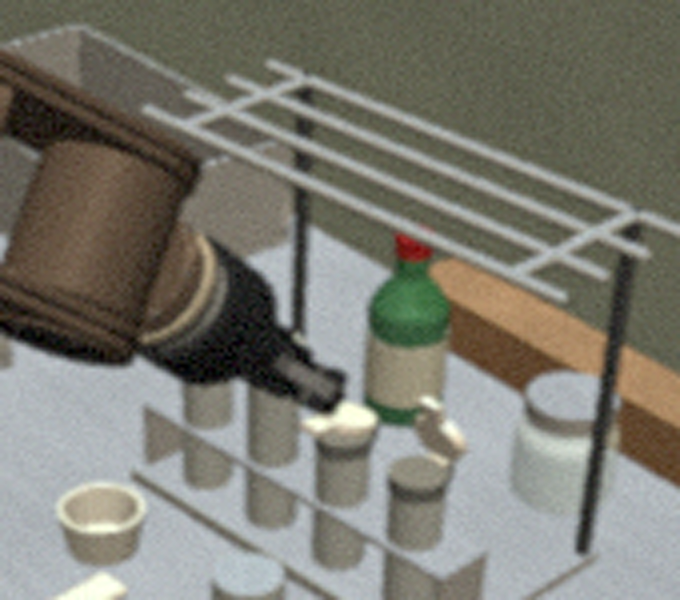

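Request:
servo_tool(steps=[[0, 0, 8, -0.004, -0.004, -0.005, -1], [0, 0, 16, -0.004, -0.004, -0.005, -1], [0, 0, 20, -0.004, -0.004, -0.005, -1], [0, 0, 20, -0.004, -0.004, -0.005, -1]])

```text
time: 11.7
tcp_pos: [0.6585, -0.0435, 0.1424]
ee_rot: [[-0.704, 0.161, 0.692], [0.28, 0.958, 0.061], [-0.653, 0.236, -0.72]]
contact_force: [-0.1, 0.0, -0.0]
width: -0.0
```

```bash
python3 - <<'E'
from h import *
from cell import arm
s=arm.sense();print(s["qpos"],tost(s["tcp_pos"]),"\n",SR.T@s["ee_rot"])
E
```

```text
[-0.32776171  0.07590856  2.13880444  0.9648746   0.34824154 -2.46679722] [-0.00622836 -0.02970124  0.14243161] 
 [[-0.67377422  0.25311809  0.69423305]
 [ 0.34625663  0.93812073 -0.00598723]
 [-0.65278989  0.23634876 -0.71972538]]
```

Request:
servo_tool(steps=[[0, 0, 0, 0.002, 0.0049, 0.005, -1], [0, 0, 0, 0.005, 0.0049, 0.0085, -1], [0, 0, 0, 0.0075, 0.0049, 0.0115, -1], [0, 0, 0, 0.0087, 0.0049, 0.0125, -1], [0, 0, 0, 0.0087, 0.0049, 0.0125, -1]])

```text
time: 12.2
tcp_pos: [0.6618, -0.0357, 0.1287]
ee_rot: [[-0.704, 0.162, 0.692], [0.28, 0.958, 0.061], [-0.653, 0.236, -0.72]]
contact_force: [-0.1, -0.6, 0.2]
width: 0.0003
```

```bash
python3 - <<'E'
from h import *
from cell import arm
s=arm.sense();print(s["qpos"],tost(s["tcp_pos"]),s["contact_force"])
R=SR.T@s["ee_rot"]
for sx in(11,-11):
  for sy in(14.5,-14.5):print((tost(s["tcp_pos"])*1000+R@[sx,sy,0]).round(1))
E
```

```text
[-0.31005837  0.10505171  2.13806786  1.02169395  0.32065142 -2.51531033] [-0.00220036 -0.02228236  0.12874775] [-0.14340256 -0.64542244  0.22723512]
[ -5.9  -4.9 125. ]
[-13.3 -32.1 118.1]
[  8.9 -12.5 139.4]
[  1.5 -39.7 132.5]
```

Request:
servo_tool(steps=[[0, 0, 0, 0.0013, -0.0005, 0.0014, -1], [0, 0, 0, 0.0026, -0.001, 0.0029, -1], [0, 0, 0, 0.0026, -0.001, 0.0029, -1]])

```text
time: 12.5
tcp_pos: [0.6633, -0.036, 0.1279]
ee_rot: [[-0.701, 0.161, 0.695], [0.279, 0.958, 0.061], [-0.656, 0.237, -0.716]]
contact_force: [-4.9, 0.4, 8.6]
width: -0.0001
```

Request:
servo_tool(steps=[[0, 0, 0, 0.0013, -0.0005, 0.0014, -1], [0, 0, 0, 0.0026, -0.001, 0.0029, -1], [0, 0, 0, 0.0026, -0.001, 0.0029, -1]])

```text
time: 12.8
tcp_pos: [0.6652, -0.0365, 0.1274]
ee_rot: [[-0.697, 0.159, 0.699], [0.279, 0.958, 0.06], [-0.66, 0.237, -0.713]]
contact_force: [-8.4, 0.9, 17.5]
width: 0.0003
```

Request:
servo_tool(steps=[[0, 0, 0, 0.0025, -0.0009, 0.0005, -1], [0, 0, 0, 0.0047, -0.0018, 0.0009, -1], [0, 0, 0, 0.0047, -0.0018, 0.0009, -1]])

```text
time: 13.1
tcp_pos: [0.6649, -0.0367, 0.1271]
ee_rot: [[-0.693, 0.158, 0.703], [0.279, 0.958, 0.06], [-0.665, 0.238, -0.708]]
contact_force: [-6.4, 4.7, 22.5]
width: 0.0001
```

Request:
servo_tool(steps=[[0, 0, 0, 0.0026, -0.001, 0.0029, -1], [0, 0, 0, 0.0026, -0.001, 0.0029, -1], [0, 0, 0, 0.0026, -0.001, 0.0029, -1]])

```text
time: 13.4
tcp_pos: [0.6676, -0.0377, 0.127]
ee_rot: [[-0.688, 0.157, 0.708], [0.279, 0.958, 0.058], [-0.669, 0.238, -0.704]]
contact_force: [-4.2, 3.3, 27.2]
width: 0.0
```

```bash
python3 - <<'E'
from h import *
from cell import arm
R=RL(45)
rows([(tow([-.06,-.03,.20]),RL(44)@Ro.from_euler('z',20,degrees=True).as_matrix()),(tow([-.026,-.09,.225]),R)])
s=arm.sense()
rows([(tow([-.026,-.09,.225]),R)],(tow([-.06,-.03,.20]),s["ee_rot"]))
E
```

```text
[-0.1, 1.4, -0.1] [-0.0089, -0.0033, -0.0963]
[-0.5, 0.4, -20.1] [-0.0687, -0.0452, -0.0892]
[-0.5, 0.4, -20.1] [-0.0598, -0.0419, 0.0072]
```

Request:
servo_tool(steps=[[0, 0, 0, -0.005, 0, -0.03, -1], [0, 0, 0, -0.009, -0.003, -0.06, -1], [0, 0, 0, -0.009, -0.003, -0.096, -1]])

```text
time: 13.7
tcp_pos: [0.5978, -0.0476, 0.1877]
ee_rot: [[-0.704, 0.162, 0.691], [0.28, 0.958, 0.061], [-0.653, 0.236, -0.72]]
contact_force: [-0.1, -0.8, 1.4]
width: -0.0002
```

Request:
servo_tool(steps=[[0, 0, -8, -0.03, -0.02, 0.003, -1], [0, 0, -16, -0.06, -0.042, 0.007, -1], [0, 0, -20, -0.06, -0.042, 0.007, -1], [0, 0, -20, -0.06, -0.042, 0.007, -1], [0, 0, -20, -0.06, -0.042, 0.007, -1]])

```text
time: 14.2
tcp_pos: [0.638, -0.1036, 0.2104]
ee_rot: [[-0.718, -0.088, 0.691], [-0.063, 0.996, 0.062], [-0.694, 0.001, -0.72]]
contact_force: [-0.4, 0.2, 0.1]
width: -0.0002
```

```bash
python3 - <<'E'
from h import *
from cell import arm
R=RL(45);s=arm.sense();print(s["qpos"],tost(s["tcp_pos"]))
rows([(tow([-.024,-.09,.223]),R),(tow([.033,-.09,.166]),R)])
d=arm.read_camera("side");c=arm.read_camera("scene")
pickle.dump((d,c),open("d1.pkl","wb"))
b=d["color"][70:230,250:400];a=c["color"][120:270,165:305]
out=np.zeros((430,800,3),np.uint8);out[:427,:400]=cv2.resize(b,(400,427),interpolation=2);out[:428,400:]=cv2.resize(a,(400,428),interpolation=2)
cv2.imwrite("pics/z7.png",cv2.convertScaleAbs(out,alpha=1.4))
E
```

```text
[-0.46155728 -0.05054601  2.12169472  0.80540624  0.52722221 -2.71870563] [-0.03240363 -0.08760693  0.21040558]
[-0.3, -1.1, -0.4] [-0.0148, -0.0023, -0.0032]
[-0.3, -1.1, -0.4] [-0.0163, -0.0019, 0.0774]
```

View pics/z7.png

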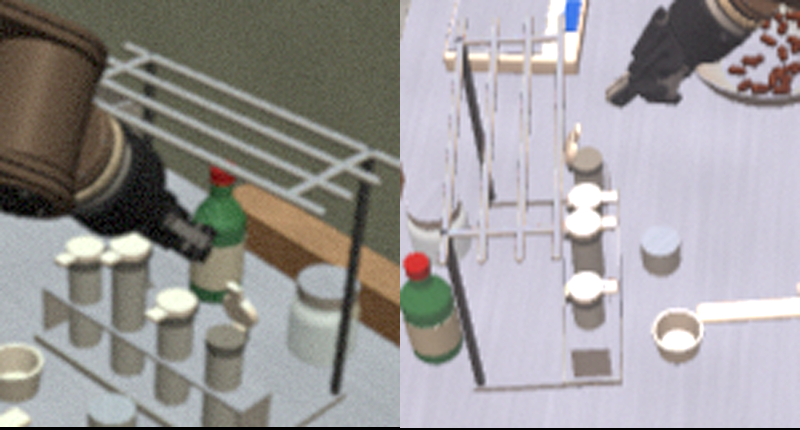

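Request:
servo_tool(steps=[[0, -1, 5.6, -0.008, -0.002, -0.003, -1], [0, -1, 5.6, -0.015, -0.002, -0.003, -1], [0, -1, 5.6, -0.015, -0.002, -0.003, -1]])

```text
time: 14.6
tcp_pos: [0.6481, -0.105, 0.225]
ee_rot: [[-0.709, -0.021, 0.705], [0.031, 0.998, 0.061], [-0.705, 0.065, -0.706]]
contact_force: [-0.2, 0.8, -0.3]
width: 0.0001
```

```bash
python3 - <<'E'
from h import *
from cell import arm
s=arm.sense();print(s["qpos"],tost(s["tcp_pos"]))
rows([(tow([.033,-.09,.166]),s["ee_rot"])])
E
```

```text
[-0.45769611 -0.04969391  2.09852405  0.80999954  0.53009676 -2.61835319] [-0.0224566  -0.08996562  0.22497715]
[0.0, 0.0, 0.0] [0.0026, 0.0003, 0.0809]
```

Request:
servo_tool(steps=[[0, 0, 0, 0.001, 0, 0.02, -1], [0, 0, 0, 0.001, 0, 0.045, -1], [0, 0, 0, 0.001, 0, 0.068, -1], [0, 0, 0, 0.001, 0, 0.081, -1], [0, 0, 0, 0.001, 0, 0.081, -1]])

```text
time: 15.1
tcp_pos: [0.7035, -0.0994, 0.1634]
ee_rot: [[-0.712, -0.021, 0.702], [0.033, 0.997, 0.063], [-0.701, 0.068, -0.71]]
contact_force: [0.5, 0.3, 0.1]
width: 0.0
```

```bash
cat > sweep2.py <<'E'
from h import *
from cell import arm
s=arm.sense();print(s["qpos"],tost(s["tcp_pos"]),s["contact_force"])
y=-.09;L=[]
for i,(ps,r) in enumerate(((90,44),(75,43),(60,42),(45,40),(40,40))):
    a=np.radians(ps);L.append((tow([.018-r/1e3*np.cos(a)+.0078,y,.114+r/1e3*np.sin(a)+.0078]),RL(45-i*2)@Ro.from_euler('z',6+4*i,degrees=True).as_matrix()))
rows(L)
E
python3 sweep2.py
```

```text
[-0.40194789  0.1555991   2.00944332  0.94495876  0.42255588 -2.73781354] [ 0.03321468 -0.08971914  0.16342243] [0.46149137 0.30176336 0.14780533]
[-0.3, -0.2, 0.2] [0.0035, -0.0007, -0.0069]
[-0.1, 1.8, 4.2] [0.0131, -0.0017, -0.013]
[0.4, 3.8, 8.2] [0.0237, -0.0028, -0.0163]
[0.9, 5.7, 12.1] [0.0345, -0.0039, -0.0157]
[1.6, 7.7, 16.1] [0.038, -0.0042, -0.0155]
```

Request:
servo_tool(steps=[[0, 0, 0, 0.0035, -0.001, -0.007, -1], [0, 1.8, 4.2, 0.013, -0.0017, -0.013, -1], [0, 3.8, 8.2, 0.024, -0.003, -0.016, -1], [0.9, 5.7, 12, 0.0345, -0.004, -0.016, -1], [1.6, 7.7, 16, 0.038, -0.004, -0.0155, -1]])

```text
time: 15.6
tcp_pos: [0.6648, -0.1045, 0.151]
ee_rot: [[-0.771, 0.211, 0.601], [0.303, 0.952, 0.054], [-0.561, 0.224, -0.797]]
contact_force: [0.3, -0.8, -0.7]
width: 0.0002
```

```bash
python3 - <<'E'
from h import *
from cell import arm
s=arm.sense();print(s["qpos"],tost(s["tcp_pos"]),s["contact_force"]);print(SR.T@s["ee_rot"])
R=s["ee_rot"]
rows([(tow([a,-.083,z]),R) for a,z in((-.005,.142),(-.006,.135),(-.006,.1285),(-.006,.1255))])
E
```

```text
[-0.41750113  0.11484338  2.03531014  0.66000189  0.49933079 -2.20635608] [-0.00579233 -0.09102107  0.1509686 ] [ 0.28147145 -0.80101796 -0.65356353]
[[-0.73788684  0.30174055  0.60371819]
 [ 0.37577104  0.92670438 -0.00388887]
 [-0.56064172  0.22399026 -0.79718833]]
[0.0, 0.0, 0.0] [0.0075, 0.0057, 0.0076]
[0.0, 0.0, 0.0] [0.0121, 0.0038, 0.0126]
[0.0, 0.0, 0.0] [0.0158, 0.0023, 0.0178]
[0.0, 0.0, 0.0] [0.0174, 0.0017, 0.0201]
```

Request:
servo_tool(steps=[[0, 0, 0, 0.0075, 0.0055, 0.0075, -1], [0, 0, 0, 0.012, 0.004, 0.0125, -1], [0, 0, 0, 0.016, 0.0025, 0.018, -1], [0, 0, 0, 0.0175, 0.0015, 0.02, -1], [0, 0, 0, 0.0175, 0.0015, 0.02, -1]])

```text
time: 16.1
tcp_pos: [0.6658, -0.0959, 0.1268]
ee_rot: [[-0.77, 0.206, 0.604], [0.299, 0.952, 0.057], [-0.564, 0.225, -0.795]]
contact_force: [-4.1, 1.7, 8.4]
width: -0.0
```

Request:
servo_tool(steps=[[0, 0, 0, 0.001, -0.0004, 0.0016, -1], [0, 0, 0, 0.0022, -0.0009, 0.0032, -1], [0, 0, 0, 0.0022, -0.0009, 0.0032, -1]])

```text
time: 16.4
tcp_pos: [0.6678, -0.0965, 0.1263]
ee_rot: [[-0.766, 0.205, 0.609], [0.299, 0.953, 0.055], [-0.569, 0.224, -0.791]]
contact_force: [-7.6, 2.9, 17.7]
width: -0.0002
```

Request:
servo_tool(steps=[[0, 0, 0, 0.003, -0.001, 0.002, -1], [0, 0, 0, 0.005, -0.0018, 0.004, -1], [0, 0, 0, 0.005, -0.0018, 0.004, -1]])

```text
time: 16.7
tcp_pos: [0.6681, -0.0967, 0.1254]
ee_rot: [[-0.763, 0.202, 0.614], [0.297, 0.953, 0.056], [-0.574, 0.225, -0.787]]
contact_force: [-22.6, 5.9, 38.3]
width: -0.0002
```

```bash
python3 - <<'E'
from h import *
from cell import arm
s=arm.sense();print(s["qpos"],tost(s["tcp_pos"]),s["contact_force"])
rows([(tow([-.05,-.075,.19]),RL(40)@Ro.from_euler('z',20,degrees=True).as_matrix())])
E
```

```text
[-0.40424476  0.15507702  2.05098278  0.75427101  0.4419943  -2.30290784] [-0.00176907 -0.08357638  0.12541846] [-22.60500621   5.90906526  38.34937523]
[-0.9, -1.7, -1.7] [0.0013, 0.0084, -0.0806]
```

Request:
servo_tool(steps=[[0, 0, 0, 0, 0.003, -0.03, -1], [0, 0, 0, 0, 0.006, -0.06, -1], [0, 0, 0, 0, 0.008, -0.085, -1], [0, 0, 0, 0, 0.008, -0.085, -1]])

```text
time: 17.1
tcp_pos: [0.6138, -0.0935, 0.1866]
ee_rot: [[-0.769, 0.206, 0.605], [0.298, 0.953, 0.054], [-0.566, 0.223, -0.794]]
contact_force: [0.6, 0.1, 0.7]
width: -0.0001
```

```bash
python3 - <<'E'
from h import *
from cell import arm
s=arm.sense();print(s["qpos"],tost(s["tcp_pos"]))
rows([(tow([-.09,.03,.16]),RL(45)@Ro.from_euler('z',8,degrees=True).as_matrix())])
E
```

```text
[-0.44141299 -0.05633094  2.13840469  0.61477828  0.5630562  -2.17065609] [-0.05552238 -0.07523078  0.1865585 ]
[-2.2, -7.3, -13.8] [0.0795, 0.0815, -0.0003]
```

Request:
servo_tool(steps=[[0, 0, 0, 0.035, 0.02, -0.01, -1], [-1, -4, -7, 0.06, 0.05, 0, -1], [-2.2, -7.3, -13.8, 0.0795, 0.0815, 0, -1], [-2.2, -7.3, -13.8, 0.0795, 0.0815, 0, -1], [-2.2, -7.3, -13.8, 0.0795, 0.0815, 0, -1]])

```text
time: 17.6
tcp_pos: [0.5684, 0.0089, 0.1554]
ee_rot: [[-0.716, 0.003, 0.699], [0.073, 0.995, 0.071], [-0.695, 0.101, -0.712]]
contact_force: [0.8, 0.1, -0.0]
width: 0.0001
```

```bash
cat > tall.py <<'E'
from h import *
from cell import arm
s=arm.sense();print(s["qpos"],tost(s["tcp_pos"]),s["contact_force"]);R=s["ee_rot"]
print((SR.T@R).round(3))
print("pre");rows([(tow([-.046,.03,.122]),R)])
p0=(tow([-.046,.03,.122]),R)
C=[(-27.3,138.3),(-24.3,155.8),(-18.5,167),(-12.4,174.4),(-2.5,179.5),(7.4,183.6),(18,185),(25.1,184.4),(30,183)]
rows([(tow([(a-7.8)/1e3,.03,(b-7.8)/1e3]),R) for a,b in C],p0)
d=arm.read_camera("side");c=arm.read_camera("scene")
b=d["color"][70:230,250:400];a=c["color"][120:270,165:305]
out=np.zeros((430,800,3),np.uint8);out[:427,:400]=cv2.resize(b,(400,427),interpolation=2);out[:428,400:]=cv2.resize(a,(400,428),interpolation=2)
cv2.imwrite("pics/z8.png",cv2.convertScaleAbs(out,alpha=1.4))
E
python3 tall.py
```

```text
[-0.28079053 -0.17513965  2.35315574  0.88736746  0.34391031 -2.56201166] [-0.09081191  0.03113406  0.15543744] [ 0.78376032  0.06542883 -0.00209354]
[[-0.705  0.099  0.702]
 [ 0.141  0.99   0.003]
 [-0.695  0.101 -0.712]]
pre
[0.0, 0.0, 0.0] [-0.0085, -0.0001, 0.0553]
[0.0, 0.0, 0.0] [-0.0136, 0.0019, 0.0016]
[0.0, 0.0, 0.0] [-0.0279, 0.004, -0.0088]
[0.0, 0.0, 0.0] [-0.0397, 0.0057, -0.0127]
[0.0, 0.0, 0.0] [-0.0492, 0.0071, -0.0136]
[0.0, 0.0, 0.0] [-0.0597, 0.0086, -0.0103]
[0.0, 0.0, 0.0] [-0.0695, 0.0099, -0.0063]
[0.0, 0.0, 0.0] [-0.078, 0.0111, 0.0002]
[0.0, 0.0, 0.0] [-0.0826, 0.0118, 0.0056]
[0.0, 0.0, 0.0] [-0.0851, 0.0121, 0.01]
```

View pics/z8.png

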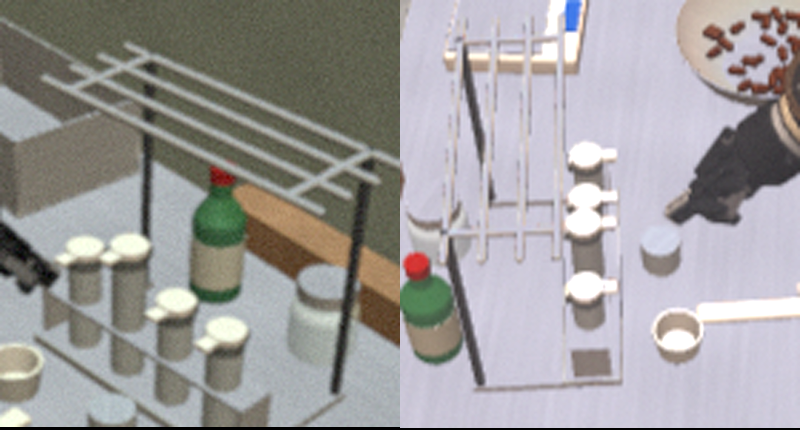

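All four caps now read shut: two in the right of the side view at about (176,303) and (225,332), and all four discs in the scene crop. Next is the tall cap.

Request:
servo_tool(steps=[[0, 0, 0, -0.0005, 0, 0.015, -1], [0, 0, 0, -0.003, 0, 0.03, -1], [0, 0, 0, -0.006, 0, 0.045, -1], [0, 0, 0, -0.0085, 0, 0.055, -1], [0, 0, 0, -0.0085, 0, 0.055, -1]])

```text
time: 18.2
tcp_pos: [0.6155, 0.0099, 0.1242]
ee_rot: [[-0.713, 0.005, 0.701], [0.074, 0.995, 0.068], [-0.697, 0.101, -0.71]]
contact_force: [-1.0, -0.0, 0.2]
width: -0.0001
```

```bash
sed -i '/^d=arm/,$d' tall.py && python3 tall.py
```

```text
[-0.24715398  0.00509347  2.25982131  1.09764587  0.27038547 -2.7594137 ] [-0.04386151  0.02756645  0.12421983] [-0.99230635 -0.01485488  0.2143044 ]
[[-0.703  0.101  0.704]
 [ 0.142  0.99   0.   ]
 [-0.697  0.101 -0.71 ]]
pre
[0.0, 0.0, 0.0] [0.0034, 0.002, 0.0001]
[0.0, 0.0, 0.0] [-0.0136, 0.002, 0.0016]
[0.0, 0.0, 0.0] [-0.0279, 0.004, -0.0087]
[0.0, 0.0, 0.0] [-0.0398, 0.0057, -0.0125]
[0.0, 0.0, 0.0] [-0.0492, 0.0071, -0.0135]
[0.0, 0.0, 0.0] [-0.0597, 0.0086, -0.0101]
[0.0, 0.0, 0.0] [-0.0695, 0.01, -0.0061]
[0.0, 0.0, 0.0] [-0.078, 0.0112, 0.0004]
[0.0, 0.0, 0.0] [-0.0825, 0.0119, 0.0058]
[0.0, 0.0, 0.0] [-0.085, 0.0122, 0.0103]
```

Request:
servo_tool(steps=[[0, 0, 0, -0.0102, 0.004, 0.0017, -1], [0, 0, 0, -0.0175, 0.005, -0.003, -1], [0, 0, 0, -0.0245, 0.006, -0.0086, -1], [0, 0, 0, -0.0305, 0.007, -0.011, -1], [0, 0, 0, -0.0364, 0.0077, -0.0124, -1]])

```text
time: 18.7
tcp_pos: [0.6314, 0.0147, 0.16]
ee_rot: [[-0.713, 0.004, 0.701], [0.073, 0.995, 0.069], [-0.697, 0.1, -0.71]]
contact_force: [-1.2, -0.2, -0.4]
width: -0.0002
```

```bash
python3 - <<'E'
from h import *
from cell import arm
s=arm.sense();print(s["qpos"],tost(s["tcp_pos"]),s["contact_force"]);R=s["ee_rot"]
C=[(-12.4,174.4),(-2.5,179.5),(7.4,183.6),(18,185),(25.1,184.4),(30,183)]
rows([(tow([(a-7.8)/1e3,.03,(b-7.8)/1e3]),R) for a,b in C])
d=arm.read_camera("side");c=arm.read_camera("scene")
pickle.dump((d,c),open("d2.pkl","wb"))
for n,q in (("side",d),("scene",c)):
    # white mask pixels near tall cap
    im=q["color"].astype(int);w=(im.min(2)>150)
    o={}
    for ph in (0,30,45,60,80):
        a=np.radians(ph);P=tow([.018-.047*np.cos(a),.03,.144+.047*np.sin(a)]);u=proj(q,P).round().astype(int)
        o[ph]=(u.tolist(),im[u[1],u[0]].tolist())
    print(n,o)
E
```

```text
[-0.22823721 -0.02497402  2.20876877  0.85442381  0.3042287  -2.49473701] [-0.02755616  0.03085293  0.15998896] [-1.17616029 -0.23882991 -0.37056599]
[0.0, 0.0, 0.0] [-0.0099, 0.0006, 0.0005]
[0.0, 0.0, 0.0] [-0.0204, 0.0021, 0.0038]
[0.0, 0.0, 0.0] [-0.0302, 0.0035, 0.0079]
[0.0, 0.0, 0.0] [-0.0387, 0.0046, 0.0144]
[0.0, 0.0, 0.0] [-0.0432, 0.0053, 0.0198]
[0.0, 0.0, 0.0] [-0.0457, 0.0056, 0.0243]
side {0: ([290, 168], [124, 120, 115]), 30: ([292, 158], [103, 116, 123]), 45: ([294, 154], [132, 142, 145]), 60: ([297, 149], [134, 131, 129]), 80: ([302, 145], [114, 111, 109])}
scene {0: ([239, 199], [153, 144, 146]), 30: ([237, 194], [92, 97, 105]), 45: ([234, 192], [174, 194, 206]), 60: ([230, 190], [192, 192, 202]), 80: ([225, 189], [201, 201, 207])}
```

Request:
servo_tool(steps=[[0, 0, 0, -0.0099, 0.0005, 0.0005, -1], [0, 0, 0, -0.0204, 0.0015, 0.0038, -1], [0, 0, 0, -0.0302, 0.003, 0.008, -1], [0, 0, 0, -0.0345, 0.004, 0.011, -1], [0, 0, 0, -0.0387, 0.0045, 0.0144, -1]])

```text
time: 19.3
tcp_pos: [0.6691, 0.0178, 0.1765]
ee_rot: [[-0.713, 0.003, 0.701], [0.073, 0.995, 0.069], [-0.697, 0.1, -0.71]]
contact_force: [-0.7, -0.8, 0.6]
width: -0.0
```

Request:
servo_tool(steps=[[0, 0, 0, -0.0045, 0.0007, 0.0054, -1], [0, 0, 0, -0.007, 0.001, 0.0099, -1], [0, 0, 0, -0.007, 0.001, 0.0099, -1], [0, 0, 0, -0.007, 0.001, 0.0099, -1]])

```text
time: 19.7
tcp_pos: [0.6807, 0.0195, 0.1738]
ee_rot: [[-0.714, 0.003, 0.7], [0.072, 0.995, 0.07], [-0.696, 0.101, -0.711]]
contact_force: [-1.1, 0.3, -0.8]
width: -0.0
```

```bash
cat > chk.py <<'E'
from h import *
from cell import arm
s=arm.sense();print(s["qpos"],tost(s["tcp_pos"]),s["contact_force"]);R=s["ee_rot"]
d=arm.read_camera("side");c=arm.read_camera("scene")
pickle.dump((d,c),open("d3.pkl","wb"))
for n,q in (("side",d),("scene",c)):
    im=q["color"].astype(int);o={}
    for ph in (30,60,70,80,90,100,110):
        a=np.radians(ph);P=tow([.018-.046*np.cos(a)+.004*np.sin(a),.03,.144+.046*np.sin(a)+.004*np.cos(a)]);u=proj(q,P).round().astype(int)
        o[ph]=(u.tolist(),im[u[1],u[0]].tolist())
    print(n,o)
rows([(tow([-.09,.03,.20]),R)])
E
python3 chk.py
```

```text
[-0.19665688  0.06482511  2.08689613  0.74090257  0.30940456 -2.3575245 ] [0.02196037 0.03083521 0.17382135] [-1.06635885  0.25667373 -0.81116995]
side {30: ([293, 157], [125, 121, 117]), 60: ([299, 148], [61, 61, 64]), 70: ([301, 146], [60, 63, 65]), 80: ([303, 145], [22, 26, 27]), 90: ([306, 143], [75, 87, 94]), 100: ([308, 143], [105, 119, 130]), 110: ([310, 143], [113, 131, 138])}
scene {30: ([236, 193], [47, 45, 47]), 60: ([229, 190], [53, 49, 51]), 70: ([226, 190], [49, 46, 47]), 80: ([224, 190], [63, 61, 65]), 90: ([221, 190], [111, 118, 132]), 100: ([218, 190], [117, 119, 127]), 110: ([216, 191], [144, 148, 161])}
[-0.0, 0.0, 0.0] [0.0604, -0.0093, -0.0972]
```

Request:
servo_tool(steps=[[0, 0, 0, 0.01, 0, -0.02, -1], [0, 0, 0, 0.03, -0.003, -0.05, -1], [0, 0, 0, 0.05, -0.006, -0.09, -1], [0, 0, 0, 0.06, -0.009, -0.13, -1], [0, 0, 0, 0.06, -0.009, -0.14, -1]])

```text
time: 20.3
tcp_pos: [0.5378, 0.005, 0.2327]
ee_rot: [[-0.711, 0.003, 0.703], [0.072, 0.995, 0.069], [-0.699, 0.099, -0.708]]
contact_force: [0.7, -0.5, -0.4]
width: 0.0002
```

```bash
python3 chk.py && python3 - <<'E'
from h import *
d,c=pickle.load(open("d3.pkl","rb"))
b=d["color"][70:230,90:390];a=c["color"][140:400,165:360]
out=np.zeros((600,800,3),np.uint8);out[:267,:500]=cv2.resize(b,(500,267),interpolation=2)
e=d["color"][110:200,255:355];out[275:275+315,0:350]=cv2.resize(e,(350,315),interpolation=2)
out[:400,500:800]=cv2.resize(a,(300,400),interpolation=2);e=c["color"][150:235,205:275];out[275:275+182,351:351+148]=cv2.resize(e,(148,182),interpolation=2)
cv2.imwrite("pics/z9.png",cv2.convertScaleAbs(out,alpha=1.4))
E
```

```text
[-0.31526723 -0.39863491  2.36452977  0.61082387  0.51633226 -2.27708969] [-0.12160664  0.03015487  0.23269631] [ 0.70772866 -0.47131442 -0.35017117]
side {30: ([293, 157], [130, 125, 121]), 60: ([299, 148], [131, 128, 124]), 70: ([301, 146], [133, 128, 120]), 80: ([303, 145], [74, 72, 71]), 90: ([306, 143], [79, 91, 98]), 100: ([308, 143], [101, 117, 127]), 110: ([310, 143], [114, 129, 140])}
scene {30: ([236, 193], [128, 121, 124]), 60: ([229, 190], [198, 198, 203]), 70: ([226, 190], [196, 196, 201]), 80: ([224, 190], [166, 169, 176]), 90: ([221, 190], [112, 117, 128]), 100: ([218, 190], [113, 115, 123]), 110: ([216, 191], [141, 146, 158])}
[-0.0, 0.1, 0.0] [0.0024, -0.0001, 0.0447]
```

View pics/z9.png

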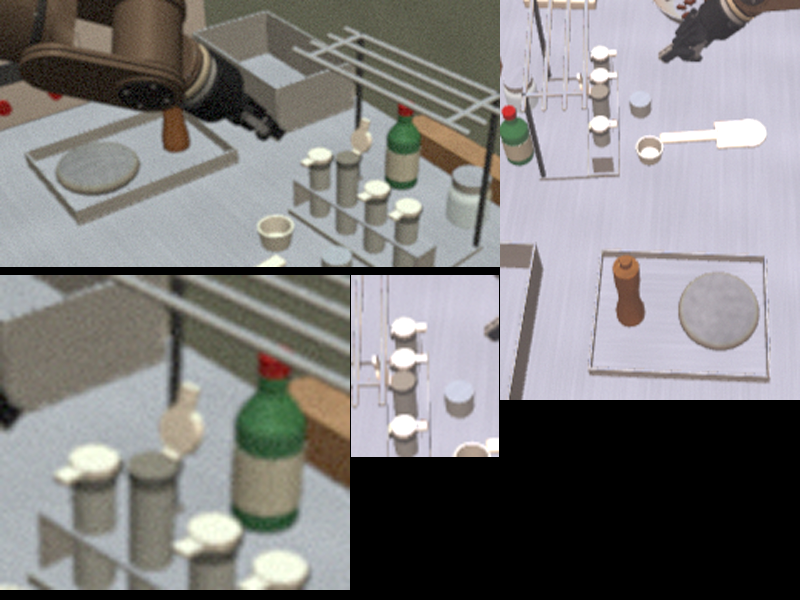

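```bash
python3 - <<'E'
from cell import arm
print(arm.close_job(), arm.sense()["time"])
E
```

```text
the job is handed in; nothing more can be done
the job is handed in; nothing more can be done
```

The job is done and handed in after about 20 s on the robot clock, in the order you asked.

- **Mill:** it stands upright on the tray floor, beside the stone in the free +x half, at about (0.573, 0.402).
- **Open caps:** I swung both shut and then pressed them down to about 27 N and 38 N, where they stopped giving. A picture taken before the last step showed all four caps shut.
- **Tall cap:** I lifted it by its tab after that. The last picture puts it at about 100° (1.7 rad), the only one of the four open.
- **Last check:** the arm was clear of everything and the measured contact force was near zero. The stone, ramekin, tin, paddle and bowl looked undisturbed in the parts of the pictures I viewed.

**What went wrong:** while shutting the first cap, the last joint reached its range limit and the tool stopped about 8 mm high. I turned the tool 20° and finished the press. The servo held the joint at 2.838 against a limit of 2.84, so I don't believe it passed its range.

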